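# Lay out glass rods by shade on the torch-side rod rest

## Task

Set out the four blue glass rods for the next bead: lay one in each notch of the rod rest in order of shade, the palest in the notch at the torch end and the darkest at the other end, each lying across both steel strips with its middle midway between them. They are glass, so set each one down gently instead of dropping it, and leave the amber bowl, the graphite paddle and the tweezers where they are.

Things in the scene. Friction and masses are not known exactly. Their poses are not given: they have to be found in the camera images.
- rod_palest: Loose solid glass rod, very pale, whitish ice blue (1 of 4 from palest to darkest), round, 14 mm thick, 175 mm long, about 60 g. Starts lying flat on the bench. Origin: the middle of the rod on its axis (7 mm above the bench as it lies); x runs along the rod, either end alike.
- rod_light: Loose solid glass rod, light sky blue (2 of 4 from palest to darkest), round, 14 mm thick, 190 mm long, about 60 g. Starts lying flat on the bench. Origin: the middle of the rod on its axis (7 mm above the bench as it lies); x runs along the rod, either end alike.
- rod_medium: Loose solid glass rod, strong medium cobalt blue (3 of 4 from palest to darkest), round, 14 mm thick, 165 mm long, about 60 g. Starts lying flat on the bench. Origin: the middle of the rod on its axis (7 mm above the bench as it lies); x runs along the rod, either end alike.
- rod_darkest: Loose solid glass rod, very dark, near-black navy blue (4 of 4 from palest to darkest), round, 14 mm thick, 180 mm long, about 60 g. Starts lying flat on the bench. Origin: the middle of the rod on its axis (7 mm above the bench as it lies); x runs along the rod, either end alike.
- rod_rest: Fixed rest: wooden base 126 x 216 x 12 mm, two zigzag steel strips 16 mm wide at x = -52 and +52 mm. Origin: underside centre; x along a laid rod, y along the row (within 0.25 rad of world y). Pairs of 45-degree V notches at y = -78, -26, 26, 78 mm; bottoms z = 34, ridges z = 60; a seated rod's axis is at z = 44 mm. Gap 38 mm between laid rods.
- torch: Fixed bench burner: steel barrel on a grey base 100 x 80 mm, red and green valve knobs at its sides, 135 mm high, 230 mm long. Origin: underside centre of the base; the barrel points along +x, away from the robot. It stands beyond the rest, to one side: its y in the rest's frame is over +100 mm or under -100 mm, which tells the torch end of the row.
- tool_pot: Fixed white ceramic pot, 76 mm wide, 100 mm high, with mandrels, brushes and pencils standing out of it to 190 mm. Origin: underside centre. It stands on the other side of the rest from the torch. Not to be handled.
- amber_bowl: Loose amber glass bowl, 116 mm across the rim, 50 mm high, 0.3 kg, standing on the bench beyond the rest. Origin: underside centre. To be left where it is.
- graphite_paddle: Loose shaping paddle lying on the bench: black graphite pad 70 x 50 x 12 mm with a dark wooden handle, 210 mm long over all. Origin: on the bench at the middle of its length; x points from the handle to the pad. To be left where it is.
- tweezers: Loose steel tweezers lying on the bench, 156 mm long, 22 mm wide, 8 mm high. Origin: on the bench at the middle; x along them. To be left where they are. Apart from the things named here, what else stands on the bench is at least 0.1 m from the rods and the rest.
Not all that is in view belongs to the job. Leave any brown or yellow look-alike of the rod_light alone.

How it is judged:
By the outcome, as a careful person would: the job done as asked, in the order asked, and still so for the second after the job is handed in, with the robot touching nothing.
It also fails if it takes over 102 s, if anything falls off the work surface, if the arm or the gripper's body presses on something with over 40 N, if the wrist force passes 120 N, or if a joint passes its speed limit or range.

## Robot

A 7-joint arm with a two-finger parallel gripper is mounted at the origin on the work surface. World frame = base frame: x ahead of the robot, y to its left, z up, the work surface at z = 0. Lengths are in mm, angles in rad, forces in N, time in s.
With the tool pointing down it reaches from about 400 to 875 mm from the base axis. Payload 4.4 kg.
Tool frame: the origin (TCP) lies midway between the tips of the shut fingers; the grasp point (between the pads) lies ctrl.grip_depth behind it (ctrl.grip_depth is the distance from the TCP to the grasp point, in mm); z points along the fingers, y is the line along which they close (so a half turn about z gives the same grasp; the last joint's range is limited). The gripper opens to 85 mm and grips with 20 to 120 N. Pads are 22 mm wide; open, the fingers measure 114 mm over their backs; the gripper's body (76 mm by 85 mm) begins 54 mm behind the grasp point. The pads swing forward as they close: fully open they stand 13 mm farther back than shut.
Start: joints at [1.228, 0.628, 0.038, 1.517, -0.027, 0.996, -0.02], TCP at [177.66, -625.264, 208.613] pointing down, gripper open.
Joint ranges: [-3.06, 3.06], [-0.37, 2.12], [-1.25, 1.32], [0.18, 2.47], [-1.1, 4.24], [0.23, 1.98], [-2.94, 2.94]. Speed limits (rad/s): [2.57, 2.57, 3.14, 3.14, 3.14, 3.14, 3.14].

## Interface

Orientations are given as [roll, pitch, yaw] about the fixed x, y, z axes, in that order (R = Rz(yaw) Ry(pitch) Rx(roll)).
In Python, from cell import ctrl gives the robot as it stands.
- The arm moves only by the tool carry_out, never from a script. Its argument "deltas" is one flat list of numbers, 7 for each row, row after row: the turn, a rotation vector about the tool's x, y, z in degrees, then the shift along the tool's x, y, z in m, then the closure, from -1 (fully open) to 1 (shut). In form: [wx, wy, wz, dx, dy, dz, claw, wx, wy, wz, dx, dy, dz, claw, ...]. A call has 1 to 12 rows; each row shifts and turns the commanded pose from where the row before left it, along the tool's axes as they then stand; what a row does not reach is not made up. A row lasts 1/8 s, in which the tool goes at most 62.5 mm and 10.7 degrees, less where a joint would pass 70% of its speed; a pose out of reach is approached as far as the arm can. A call with a gripper value outside its range is refused whole. The fingers move at their own pace and stop on an object; the grip force is fixed at half the most. Time passes only in rows, so rows that do not move let the fingers close. It gives the time, the measured TCP pose, the force, the opening and the grip force at its end, in the units of the state.
- ctrl.read_state(): the state, without advancing time (a new reading comes with each control period).
- ctrl.get_image(name): name is "side" or "top"; returns the picture (420x560x3 uint8, red, green, blue); there is no depth.
- ctrl.calibration(name): a dict with "mtx" (3x3 intrinsics, pixels), "distortion" ([k1, k2, p1, p2, k3] as OpenCV has them; the pictures are not rectified), "R" (3x3) and "t" (3): a world point X has camera coordinates R X + t. Camera axes: x right, y down, z forward; pixel columns grow to the right and rows downward; lengths in mm; the calibration is good to about 2 mm. A picture is of the moment at which its call begins. calibration takes no time and is no camera call.
- ctrl.finish_job(): hands the job in; it is judged then, once.
The state is a dict: "clock": time; "qpos": joint angles; "qd": joint speeds; "tau": joint torques, N m; "eef_pos": TCP position; "tool_rot": TCP orientation; "force": force on the tool from outside, world axes, zero at the start; "torque": the same for the moment, N m; "width": finger opening in mm; "gripper_force": force on a finger pad.
Only numpy, scipy, OpenCV 4.12 (cv2) and the standard library are available. Lean on these libraries where they do the work, as an engineer would, in place of code of your own. Each camera call takes 0.05 s, during which the arm holds its last target. There are 200 camera calls.

## Working session

There is one attempt and no reset: what is moved stays moved. The work goes in short steps, Python scripts to look and compute and a tool call to move; the robot and the scene stay as the last step left them, time stands still between calls to the robot, and variables do not carry over. Pictures are saved under pics/ and viewed, at most 14 in all, crops included, and the job is handed in when it is done.

Besides the shell and the picture viewer there is one more tool, called after ">>>" in YAML: its name, and indented under it one key for each argument. carry_out: Moves the arm, as the interface text tells. Its arguments: {"type":"object","properties":{"deltas":{"type":"array"}},"required":["deltas"]}

```bash
mkdir -p pics; ls; python3 - <<'E'
from cell import ctrl
import cv2
for n in ("side","top"):
    cv2.imwrite(f"pics/{n}0.png",ctrl.get_image(n)[:,:,::-1])
    c=ctrl.calibration(n);print(n,c)
print(ctrl.read_state(),ctrl.grip_depth)
E
```

```text
pics
side {'mtx': array([[387.60213545,   0.        , 280.33745811],
       [  0.        , 387.60213545, 210.90534487],
       [  0.        ,   0.        ,   1.        ]]), 'distortion': array([-0.0521633,  0.       ,  0.       ,  0.       ,  0.       ]), 'R': array([[-0.78876583, -0.61455524,  0.01305084],
       [-0.45973049,  0.57569264, -0.67618478],
       [ 0.40803963, -0.53935132, -0.73661646]]), 't': array([ 397.86411954,  280.80324553, 1045.74262403])}
top {'mtx': array([[427.15506101,   0.        , 282.22037828],
       [  0.        , 427.15506101, 211.24387844],
       [  0.        ,   0.        ,   1.        ]]), 'distortion': array([0.04262002, 0.        , 0.        , 0.        , 0.        ]), 'R': array([[-0.02356506, -0.99930071, -0.0290306 ],
       [-0.99553562,  0.02611127, -0.09070298],
       [ 0.09139758,  0.02676358, -0.99545477]]), 't': array([  30.427474  ,  514.84226406, 1153.68774405])}
{'clock': 0.1, 'qpos': array([ 1.2282    ,  0.62922878,  0.03844271,  1.51826988, -0.02703873,
        0.9963055 , -0.02000129]), 'qd': array([ 0.00189085, -0.0019938 ,  0.00118629, -0.00307986, -0.00093737,
       -0.00068558, -0.00062455]), 'tau': array([ 4.04701685e-03, -5.64543879e+01,  1.23122837e+00, -1.93975532e+01,
        1.13821260e-02,  5.46350828e-03, -6.29482855e-06]), 'eef_pos': array([ 177.50710575, -624.66971915,  207.79653971]), 'tool_rot': array([-3.13989836e+00, -1.78500396e-05,  2.76775569e-01]), 'force': array([0.15028486, 0.61542208, 0.52318431]), 'torque': array([-0.00042179, -0.00053075, -0.01764493]), 'gripper_force': 0.0, 'width': 85.35835078729316} 18.700000000000003
```

View pics/side0.png

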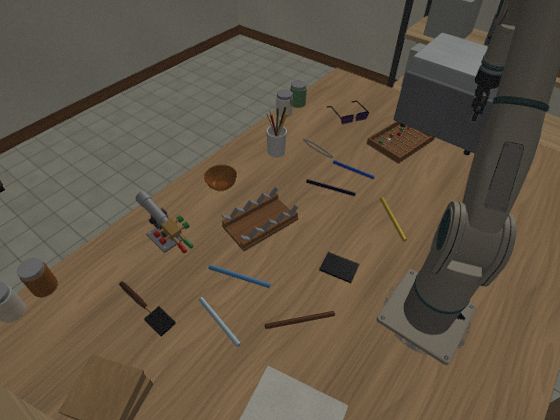

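View pics/top0.png

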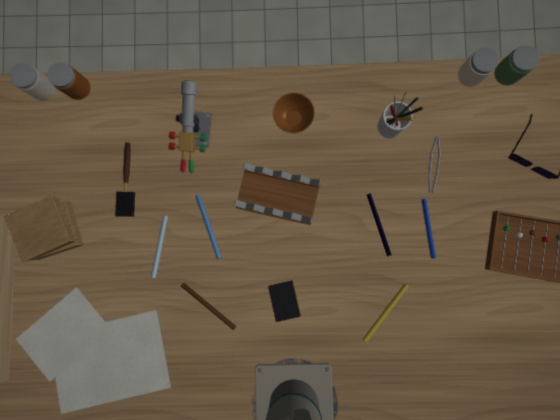

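The side view shows the rods: pale at (219,321), light (239,276), dark (330,187) and cobalt (353,170), with the rest at (260,222). The top view shows pale (160,246), light (208,227), dark (379,224), cobalt (428,228), the rest (278,193), and the torch on the left, which is +y.

```bash
cat > h.py <<'E'
import numpy as np, cv2
from cell import ctrl
C={n:ctrl.calibration(n) for n in("side","top")}
def ray(n,p):
    c=C[n];u=cv2.undistortPoints(np.array(p,float).reshape(-1,1,2),c["mtx"],c["distortion"]).reshape(-1,2)
    d=np.c_[u,np.ones(len(u))]@c["R"]; return -c["R"].T@c["t"],d
def plane(n,p,z):
    o,d=ray(n,p); return o+d*((z-o[2])/d[:,2])[:,None]
def tri(ps,pt):
    (o1,d1),(o2,d2)=ray("side",ps),ray("top",pt);out=[]
    for a,b in zip(d1,d2):
        s=np.linalg.lstsq(np.c_[a,-b],o2-o1,rcond=None)[0]
        x,y=o1+s[0]*a,o2+s[1]*b; out.append(np.r_[(x+y)/2,np.linalg.norm(x-y)])
    return np.array(out)
SEED={"palest":((219,321),(160,246)),"light":((239,276),(208,227)),"medium":((353,170),(428,228)),"darkest":((330,187),(379,224))}
def ends(img,seed,nm):
    hsv=cv2.cvtColor(img,cv2.COLOR_RGB2HSV).astype(int);r=img.astype(int)
    b=r[:,:,2]-r[:,:,0]
    m=(b>(8 if nm!="darkest" else -8)) if nm!="darkest" else ((b>-8)&(hsv[:,:,2]<75))
    n,l,st,ce=cv2.connectedComponentsWithStats(m.astype(np.uint8),connectivity=8)
    w=l[seed[1]-6:seed[1]+7,seed[0]-6:seed[0]+7];w=w[w>0]
    k=np.bincount(w).argmax();yx=np.argwhere(l==k)[:,::-1].astype(float)
    (cx,cy),(a,bb),ang=cv2.minAreaRect(yx.astype(np.float32))
    c=yx.mean(0);v=np.linalg.svd(yx-c,full_matrices=False)[2][0];t=(yx-c)@v
    return np.array([c+v*(t.min()-.3),c+v*(t.max()+.3)]),c,len(yx),min(a,bb)
E
python3 - <<'E'
from h import *
I={n:cv2.imread(f"pics/{n}0.png")[:,:,::-1].copy() for n in C}
for nm,(s,t) in SEED.items():
    es,cs,ns,ws=ends(I["side"],s,nm);et,ct,nt,wt=ends(I["top"],t,nm)
    T=plane("top",et,7);S=plane("side",es,7)
    if np.linalg.norm(T[0]-S[0])>np.linalg.norm(T[0]-S[1]): es=es[::-1];S=S[::-1]
    X=tri(es,et)
    print(nm,ns,nt,round(ws,1),round(wt,1),"\n tri",X.round(1).tolist(),"\n top",T.mean(0).round(1),S.mean(0).round(1),"len",np.linalg.norm(T[1]-T[0]).round(1),np.linalg.norm(S[1]-S[0]).round(1),"ang",[np.degrees(np.arctan2(*(q[1]-q[0])[[1,0]])).round(1) for q in(T,S)])
a=I["top"][150:235,225:330];b=I["side"][180:255,210:310]
cv2.imwrite("pics/rest.png",np.vstack([cv2.resize(a,(560,300),interpolation=2),cv2.resize(b,(560,300),interpolation=2)])[:,:,::-1])
E
```

```text
palest 261 257 4.7 4.1 
 tri [[514.2, 347.1, 7.8, 1.9], [342.1, 380.7, 5.1, 0.2]] 
 top [427.9 363.4   7. ] [428.4 364.2   7. ] len 174.5 177.4 ang [np.float64(169.0), np.float64(169.0)]
light 315 319 5.0 4.9 
 tri [[572.3, 257.3, 5.6, 0.1], [390.4, 196.3, 5.9, 0.3]] 
 top [481.3 226.6   7. ] [480.7 227.3   7. ] len 191.4 191.6 ang [np.float64(-161.5), np.float64(-161.4)]
medium 146 299 3.5 4.9 
 tri [[542.8, -372.6, 8.3, 1.7], [379.0, -391.0, 6.8, 1.0]] 
 top [ 460.8 -382.     7. ] [ 461.4 -382.3    7. ] len 163.8 166.7 ang [np.float64(-173.9), np.float64(-173.9)]
darkest 147 258 2.9 3.8 
 tri [[561.0, -222.8, 5.9, 1.6], [388.9, -272.4, 5.7, 0.0]] 
 top [ 474.5 -247.6    7. ] [ 474.7 -246.3    7. ] len 178.1 179.6 ang [np.float64(-164.0), np.float64(-163.9)]
```

View pics/rest.png

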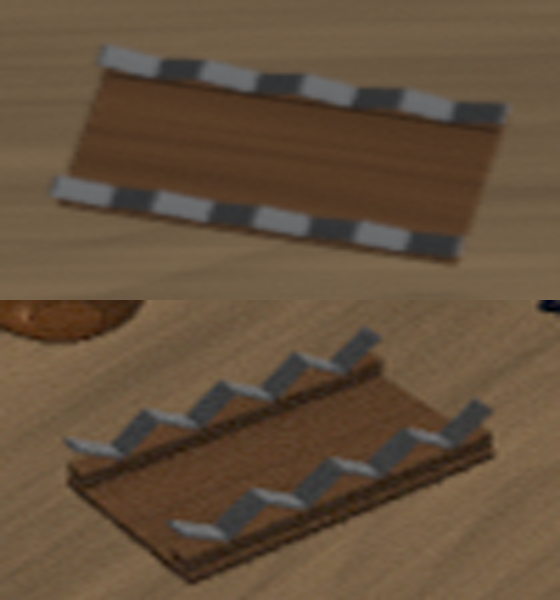

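The crop shows eight notch bottoms at the light/dark facet boundaries. In the top crop the far strip has them at (159,69) to (453,112) and the near strip at (112,198) to (409,240). In the side crop they run (115,452) to (338,368) and (217,537) to (447,443).

```bash
python3 - <<'E'
from h import *
t=np.array([(159,69),(257,82),(355,97),(453,112),(112,198),(210,212),(309,226),(409,240)],float)
s=np.array([(115,452),(190,424),(265,396),(338,368),(217,537),(295,505),(370,473),(447,443)],float)
t=(t+.5)*[105/560,85/300]-.5+[225,150]; s=(s-[0,300]+.5)*[100/560,75/300]-.5+[210,180]
X=tri(s,t);print(X.round(1))
L=np.array([(52,y) for y in(78,26,-26,-78)]+[(-52,y) for y in(78,26,-26,-78)],float)
for P in(X[:,:2],plane("top",t,34)[:,:2],plane("side",s,34)[:,:2]):
    H=(L-L.mean(0)).T@(P-P.mean(0));a=np.arctan2(H[0,1]-H[1,0],H[0,0]+H[1,1])
    R=np.array([[np.cos(a),-np.sin(a)],[np.sin(a),np.cos(a)]]);r=P-P.mean(0)-L@R.T
    print(P.mean(0).round(1),"yaw",np.degrees(a).round(2),"rms",np.sqrt((r**2).mean()).round(2))
    print((P.mean(0)+np.array([(0,y) for y in(78,26,-26,-78)])@R.T).round(1).tolist())
E
```

```text
[[ 6.345e+02  9.220e+01  3.050e+01  1.800e+00]
 [ 6.230e+02  4.150e+01  2.820e+01  1.500e+00]
 [ 6.094e+02 -9.200e+00  2.850e+01  1.000e+00]
 [ 5.955e+02 -5.970e+01  3.040e+01  1.000e-01]
 [ 5.341e+02  1.189e+02  2.710e+01  2.600e+00]
 [ 5.215e+02  6.820e+01  2.690e+01  2.000e+00]
 [ 5.091e+02  1.730e+01  2.780e+01  1.700e+00]
 [ 4.956e+02 -3.460e+01  2.770e+01  1.200e+00]]
[565.3  29.3] yaw -14.42 rms 0.63
[[584.8, 104.9], [571.8, 54.5], [558.9, 4.1], [545.9, -46.2]]
[564.1  28.8] yaw -14.18 rms 0.45
[[583.3, 104.4], [570.5, 54.0], [557.8, 3.6], [545.0, -46.8]]
[562.6  33.3] yaw -14.82 rms 0.84
[[582.6, 108.7], [569.3, 58.4], [556.0, 8.2], [542.7, -42.1]]
```

```bash
cat >> h.py <<'E'
def go(x,y,z,yaw,s=None):
    "total tool-frame shift (m) before turning, and turn about tool z (deg)"
    s=s or ctrl.read_state();d=np.array([x,y,z])-s["eef_pos"];w=s["tool_rot"][2]
    from scipy.spatial.transform import Rotation as Ro
    v=Ro.from_euler("xyz",s["tool_rot"]).as_matrix().T@d/1000
    print("shift m",v.round(4),"turn",round((-(yaw-np.degrees(w))+180)%360-180,2),"| pos",s["eef_pos"].round(1),"rpy",np.degrees(s["tool_rot"]).round(2),"t",s["clock"],"F",s["force"].round(1),"w",round(s["width"],1),"q",s["qpos"].round(2))
E
python3 -c "
from h import *
go(474.6,-247,120,16.05)"
```

```text
shift m [ 0.389  -0.282   0.0883] turn -0.19 | pos [ 177.5 -624.7  207.8] rpy [-179.9    -0.     15.86] t 0.1 F [0.2 0.6 0.5] w 85.4 q [ 1.23  0.63  0.04  1.52 -0.03  1.   -0.02]
```

>>> carry_out:
  deltas: [0,0,0,0.0389,-0.0282,0.004,0,0,0,0,0.0389,-0.0282,0.004,0,0,0,0,0.0389,-0.0282,0.004,0,0,0,0,0.0389,-0.0282,0.009,0,0,0,0,0.0389,-0.0282,0.009,0,0,0,0,0.0389,-0.0282,0.009,0,0,0,0,0.0389,-0.0282,0.009,0,0,0,0,0.0389,-0.0282,0.012,0,0,0,0,0.0389,-0.0282,0.014,0,0,0,0,0.0389,-0.0282,0.014,0,0,0,0,0,0,0,0,0,0,0,0,0,0,0]

```text
clock: 1.6
eef_pos: [474.2, -248.1, 120.4]
tool_rot: [3.142, 0.001, 0.277]
force: [-0.9, -0.6, -1.1]
width: 42.7
gripper_force: 0.0
```

```bash
python3 -c "
from h import *
go(474.6,-247,3,16.05)"
```

```text
shift m [ 0.0008 -0.001   0.1174] turn -0.2 | pos [ 474.2 -248.1  120.4] rpy [1.800e+02 6.000e-02 1.585e+01] t 1.6 F [-0.9 -0.6 -1.1] w 42.7 q [ 0.4   0.59  0.04  1.93 -0.04  0.63 -0.83]
```

Tracking is accurate, so I'm descending to z≈3 and closing.

>>> carry_out:
  deltas: [0,0,0,0.0008,-0.001,0.03,0,0,0,0,0,0,0.03,0,0,0,0,0,0,0.025,0,0,0,0,0,0,0.015,0,0,0,0,0,0,0.01,0,0,0,0,0,0,0.006,0,0,0,0,0,0,0,0,0,0,0,0,0,0,0.4,0,0,0,0,0,0,1,0,0,0,0,0,0,1,0,0,0,0,0,0,1,0,0,0,0,0,0,1]

```text
clock: 3.1
eef_pos: [475.4, -246.5, 4.7]
tool_rot: [3.142, -0.0, 0.277]
force: [-1.0, -0.1, 0.6]
width: 0.1
gripper_force: 0.0
```

```bash
python3 - <<'E'
from h import *
for n in C: cv2.imwrite(f"pics/{n}1.png",ctrl.get_image(n)[:,:,::-1])
a=cv2.imread("pics/top1.png")[160:300,320:450];b=cv2.imread("pics/side1.png")[120:250,260:390]
cv2.imwrite("pics/c1.png",np.hstack([cv2.resize(a,(400,430),interpolation=2),cv2.resize(b,(400,430),interpolation=2)]))
go(474.6,-247,3,16.05)
E
```

```text
shift m [-0.0008  0.0003  0.0016] turn -0.19 | pos [ 475.3 -246.5    4.6] rpy [180.    -0.    15.86] t 3.2 F [-0.2 -0.  -0. ] w -0.1 q [ 0.41  0.78  0.02  1.98 -0.05  0.38 -0.82]
```

View pics/c1.png

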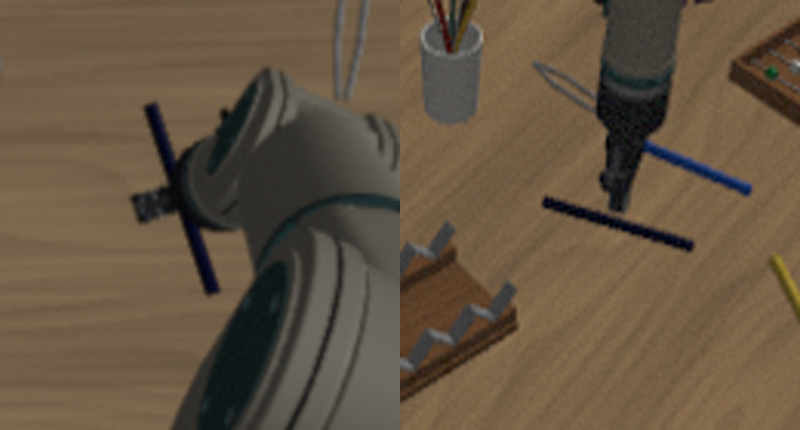

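The crop shows the dark rod squeezed out and lying beside the shut fingers on the +y side. I'll lift, re-measure it and grip lower.

>>> carry_out:
  deltas: [0,0,0,0,0,-0.03,1,0,0,0,0,0,-0.04,0.5,0,0,0,0,0,0,0,0,0,0,0,0,0,0]

```text
clock: 3.7
eef_pos: [475.0, -246.3, 74.4]
tool_rot: [-3.141, 0.0, 0.277]
force: [0.4, -0.0, -0.9]
width: 42.8
gripper_force: 0.0
```

```bash
cat > m.py <<'E'
import sys
from h import *
nm,ss,ts=sys.argv[1],eval(sys.argv[2]),eval(sys.argv[3])
for n,s in(("side",ss),("top",ts)):
    if s:
        e,c,k,w=ends(ctrl.get_image(n),s,nm);P=plane(n,e,float(sys.argv[4]) if len(sys.argv)>4 else 7)
        print(n,k,P.mean(0).round(1),"len",np.linalg.norm(P[1]-P[0]).round(1),"ang",np.degrees(np.arctan2(*(P[1]-P[0])[[1,0]])).round(1),"ends",P.round(1).tolist())
E
python3 m.py darkest "(322,187)" "(379,224)"; python3 -c "
from h import *
go(474.6,-247,3,16.05)"
```

```text
side 145 [ 475.2 -246.1    7. ] len 178.7 ang -163.9 ends [[561.0, -221.4, 7.0], [389.3, -270.9, 7.0]]
top 10089 [ 233.2 -243.3    7. ] len 760.8 ang 151.3 ends [[567.0, -425.8, 7.0], [-100.5, -60.8, 7.0]]
shift m [-0.      0.001   0.0706] turn -0.19 | pos [ 474.5 -246.1   73.6] rpy [-1.7992e+02  9.0000e-02  1.5860e+01] t 3.8 F [-0.5 -0.8 -0. ] w 42.7 q [ 0.4   0.66  0.04  1.96 -0.04  0.52 -0.83]
```

The side view says the rod hasn't moved, which doesn't fit the shut width of 0.1. I'll look again before acting.

```bash
python3 - <<'E'
from h import *
for n in C: cv2.imwrite(f"pics/{n}2.png",ctrl.get_image(n)[:,:,::-1])
a=cv2.imread("pics/top2.png")[160:290,330:460];b=cv2.imread("pics/side2.png")[100:230,260:390]
cv2.imwrite("pics/c2.png",np.hstack([cv2.resize(a,(400,400),interpolation=2),cv2.resize(b,(400,400),interpolation=2)]))
for p in([475,-246,4.6],[475,-246,74]):
  for n in C:
    c=C[n];print(n,p,cv2.projectPoints(np.array([p],float),cv2.Rodrigues(c["R"])[0],c["t"],c["mtx"],c["distortion"])[0].ravel().round(1))
E
```

```text
side [475, -246, 4.6] [329.7 187.6]
top [475, -246, 4.6] [377.8 223.9]
side [475, -246, 74] [331.8 172.9]
top [475, -246, 74] [383.  222.3]
```

View pics/c2.png

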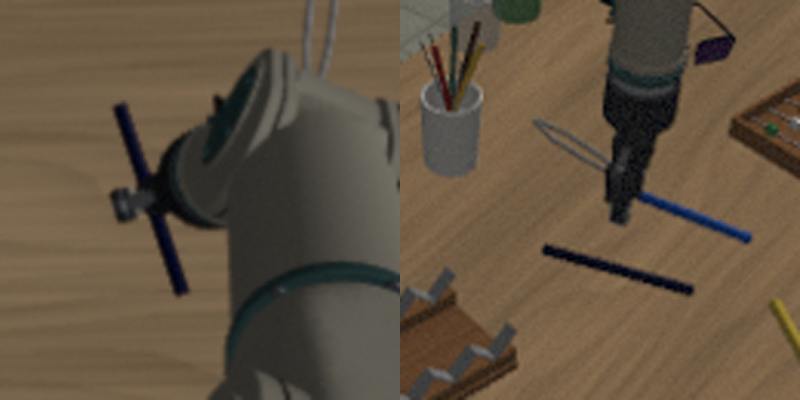

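The tip appears near (331,171) in the side view. The crop is too coarse to tell how the fingers sit relative to the TCP, so I'll zoom with the expected finger positions marked.

```bash
python3 - <<'E'
from h import *
def pr(n,P):
    c=C[n];return cv2.projectPoints(np.array(P,float),cv2.Rodrigues(c["R"])[0],c["t"],c["mtx"],c["distortion"])[0].reshape(-1,2)
a=np.radians(15.86);Y=np.array([-np.sin(a),np.cos(a),0]);o=np.array([474.5,-246.1,73.6])
out=[]
for k,T in((1,[475.3,-246.5,4.6]),(2,o)):
  for n,(x0,y0) in(("side",(300,135)),("top",(350,190))):
    im=cv2.resize(cv2.imread(f"pics/{n}{k}.png")[y0:y0+66,x0:x0+88],None,fx=4.5,fy=4.5,interpolation=cv2.INTER_CUBIC)
    im=np.clip(im.astype(float)*2.2,0,255).astype(np.uint8)
    for P,col in((T,(0,0,255)),(T+21*Y,(0,255,0)),(T-21*Y,(0,255,255))):
        p=(pr(n,[P])[0]-[x0,y0]+.5)*4.5;cv2.circle(im,tuple(p.astype(int).tolist()),3,col,1)
    out.append(im)
cv2.imwrite("pics/c3.png",np.vstack([np.hstack(out[:2]),np.hstack(out[2:])]))
E
```

```text
(no output)
```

View pics/c3.png

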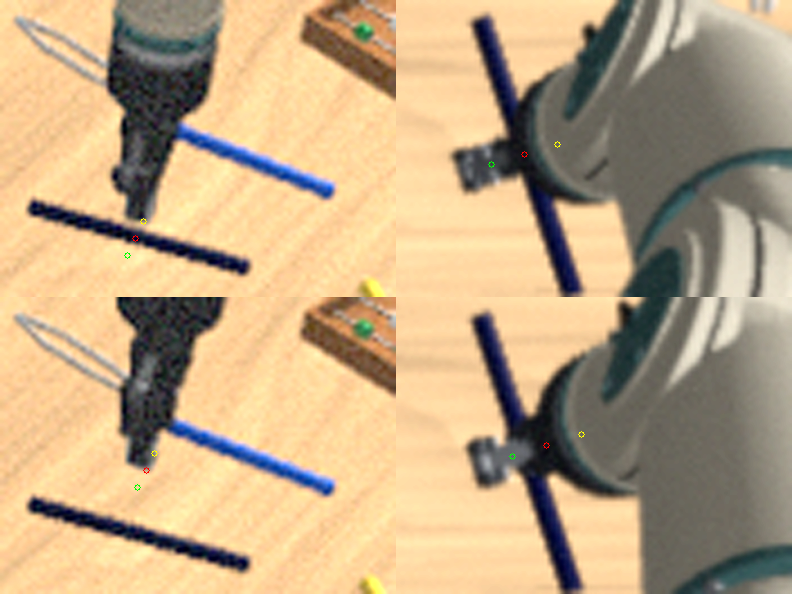

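With the fingers shut, the tips show at about (138,222) in the zoom against the TCP mark at (136,238). They sit about 17 mm behind the reported TCP, so they closed above the rod. I'll go lower in small steps and watch the force.

>>> carry_out:
  deltas: [0,0,0,0,0.001,0.03,0,0,0,0,0,0,0.025,0,0,0,0,0,0,0.015,0,0,0,0,0,0,0.004,0,0,0,0,0,0,0.003,0,0,0,0,0,0,0.002,0,0,0,0,0,0,0,0]

```text
clock: 4.78
eef_pos: [475.9, -247.6, -4.0]
tool_rot: [3.141, -0.001, 0.277]
force: [-0.7, -0.6, 0.5]
width: 42.8
gripper_force: 0.0
```

>>> carry_out:
  deltas: [0,0,0,0,0,0.003,0,0,0,0,0,0,0.003,0,0,0,0,0,0,0.002,0,0,0,0,0,0,0,0,0,0,0,0,0,0,0.4,0,0,0,0,0,0,0.6,0,0,0,0,0,0,0.6,0,0,0,0,0,0,0.6]

```text
clock: 5.78
eef_pos: [475.6, -247.5, -12.3]
tool_rot: [3.142, -0.0, 0.277]
force: [0.5, -0.2, -0.2]
width: 16.9
gripper_force: 0.0
```

No bench contact at a width of 17, so I'm closing.

>>> carry_out:
  deltas: [0,0,0,0,0,0,1,0,0,0,0,0,0,1,0,0,0,0,0,0,1,0,0,0,0,0,-0.005,1,0,0,0,0,0,-0.02,1,0,0,0,0,0,-0.04,1,0,0,0,0,0,-0.04,1,0,0,0,0,0,-0.03,1,0,0,0,0,0,0,1]

```text
clock: 6.9
eef_pos: [477.2, -248.5, 124.8]
tool_rot: [3.138, -0.004, 0.277]
force: [0.9, -1.2, -0.4]
width: -0.0
gripper_force: 0.0
```

```bash
python3 m.py darkest "(333,162)" None 134;python3 -c "
from h import *
cv2.imwrite('pics/side4.png',ctrl.get_image('side')[100:250,230:430,::-1].repeat(3,0).repeat(3,1))
go(544.7,-45.7,122,-14.3)"
```

```text
side 75 [ 400.2 -239.3  134. ] len 144.2 ang -174.4 ends [[472.0, -232.2, 134.0], [328.5, -246.4, 134.0]]
shift m [ 0.1219 -0.1751  0.0003] turn 30.16 | pos [ 475.3 -247.4  122.3] rpy [-1.800e+02  1.000e-02  1.586e+01] t 7.0 F [-1.2 -0.2 -0.1] w -0.0 q [ 0.4   0.59  0.04  1.92 -0.04  0.63 -0.83]
```

View pics/side4.png

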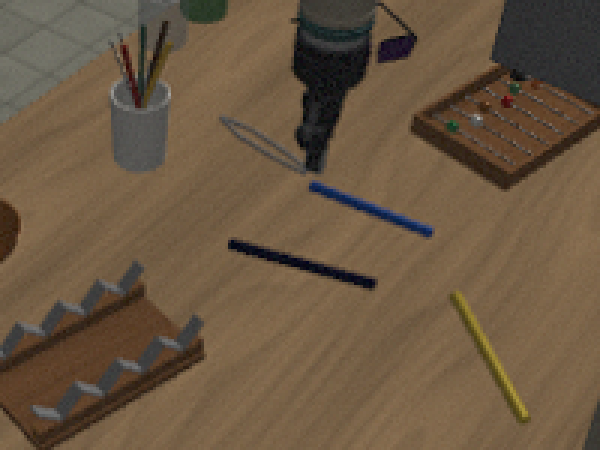

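The fingers shut without touching the rod, which still lies at about (307,181)–(355,195), so the real tips are higher still. I'll touch clear bench with shut fingers to find the true tip offset.

>>> carry_out:
  deltas: [0,0,0,-0.009,0.032,0.02,1,0,0,0,-0.009,0.033,0.04,1,0,0,0,0,0,0.04,1,0,0,0,0,0,0.025,1,0,0,0,0,0,0.009,1,0,0,0,0,0,0.003,1,0,0,0,0,0,0.001,1,0,0,0,0,0,0,1]

```text
clock: 8.0
eef_pos: [476.7, -315.2, -14.5]
tool_rot: [3.14, -0.001, 0.277]
force: [-0.7, 0.0, 0.1]
width: 0.4
gripper_force: 0.0
```

>>> carry_out:
  deltas: [0,0,0,0,0,0.002,1,0,0,0,0,0,0.002,1,0,0,0,0,0,0,1]

```text
clock: 8.38
eef_pos: [475.9, -314.9, -19.4]
tool_rot: [-3.141, 0.0, 0.277]
force: [-0.4, 0.1, 0.3]
width: 0.1
gripper_force: 0.0
```

>>> carry_out:
  deltas: [0,0,0,0,0,0.003,1,0,0,0,0,0,0.002,1,0,0,0,0,0,0,1]

```text
clock: 8.75
eef_pos: [476.2, -315.1, -22.6]
tool_rot: [3.141, -0.0, 0.277]
force: [-2.5, 2.2, 16.8]
width: -0.1
gripper_force: 8.4
```

```bash
python3 - <<'E'
from h import *
im=ctrl.get_image('side')
s=ctrl.read_state();print(s["eef_pos"],s["force"])
c=C["side"]
im=np.clip(im[140:230,300:400,::-1].astype(float)*2.5,0,255).astype(np.uint8)
im=cv2.resize(im,(600,540),interpolation=2)
for z,col in((0,(0,0,255)),(s["eef_pos"][2],(0,255,0)),(20,(0,255,255))):
    p=cv2.projectPoints(np.r_[s["eef_pos"][:2],z].reshape(1,3),cv2.Rodrigues(c["R"])[0],c["t"],c["mtx"],c["distortion"])[0].ravel()
    cv2.circle(im,tuple(((p-[300,140]+.5)*6).astype(int).tolist()),4,col,1)
cv2.imwrite("pics/c5.png",im)
E
```

```text
[ 476.19322177 -315.04502968  -22.65541005] [-2.12910884  1.73325429 17.27826878]
```

View pics/c5.png

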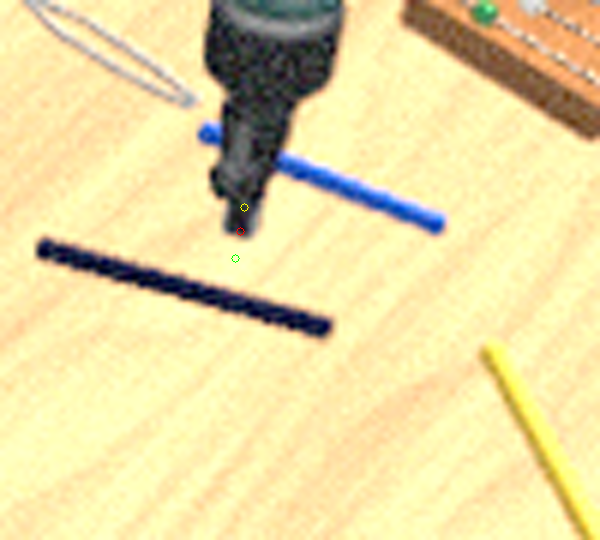

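Contact came at a reported z of about -22, with the tip at (240,235) on the red z=0 mark. So the true shut tip is at the reported z + 22 mm, and lateral alignment is good. Grasps should use a reported z of about -20.

>>> carry_out:
  deltas: [0,0,0,0,0,-0.025,1,0,0,0,0,0,-0.04,0,0,0,0,0.009,-0.033,0,0,0,0,0,0.009,-0.033,0,0,0,0,0,0,0,0,0]

```text
clock: 9.43
eef_pos: [475.4, -242.9, 40.5]
tool_rot: [-3.139, 0.0, 0.281]
force: [0.4, 0.2, -0.0]
width: 42.7
gripper_force: 0.0
```

```bash
python3 -c "
from h import *
go(475,-246.6,-20,16.05)"
```

```text
shift m [-0.0014  0.0036  0.0605] turn 0.08 | pos [ 475.4 -242.9   40.5] rpy [-1.7985e+02  1.0000e-02  1.6130e+01] t 9.425 F [ 0.4  0.2 -0. ] w 42.7 q [ 0.4   0.72  0.04  1.97 -0.06  0.45 -0.81]
```

>>> carry_out:
  deltas: [0,0,0,0,0,0.02,0,0,0,0,0,0,0.02,0,0,0,0,0,0,0.012,0,0,0,0,0,0,0.006,0,0,0,0,0,0,0.003,0,0,0,0,0,0,0,0.4,0,0,0,0,0,0,0.6,0,0,0,0,0,0,1,0,0,0,0,0,0,1,0,0,0,0,0,0,1]

```text
clock: 10.68
eef_pos: [475.6, -246.6, -19.8]
tool_rot: [3.141, -0.001, 0.277]
force: [-0.8, 0.5, 6.4]
width: 11.5
gripper_force: 58.8
```

>>> carry_out:
  deltas: [0,0,0,0,0,-0.005,1,0,0,0,0,0,-0.01,1,0,0,0,0,0,-0.02,1,0,0,0,0,0,0,1]

```text
clock: 11.18
eef_pos: [476.5, -247.1, 16.1]
tool_rot: [3.139, -0.002, 0.277]
force: [0.5, 0.2, -0.1]
width: 11.3
gripper_force: 58.7
```

```bash
python3 m.py darkest "(330,180)" None 44;python3 -c "
from h import *
cv2.imwrite('pics/side6.png',ctrl.get_image('side')[120:220,270:400,::-1].repeat(5,0).repeat(5,1))
go(544.7,-45.7,80,-14.3)"
```

```text
side 859 [ 533.1 -362.    44. ] len 347.6 ang 125.7 ends [[634.4, -503.2, 44.0], [431.8, -220.8, 44.0]]
shift m [ 0.1216 -0.1742 -0.0653] turn 30.16 | pos [ 475.4 -246.5   14.7] rpy [ 1.7998e+02 -2.0000e-02  1.5860e+01] t 11.275 F [-0.  -0.1 -0.2] w 11.1 q [ 0.4   0.77  0.03  1.98 -0.06  0.4  -0.81]
```

View pics/side6.png

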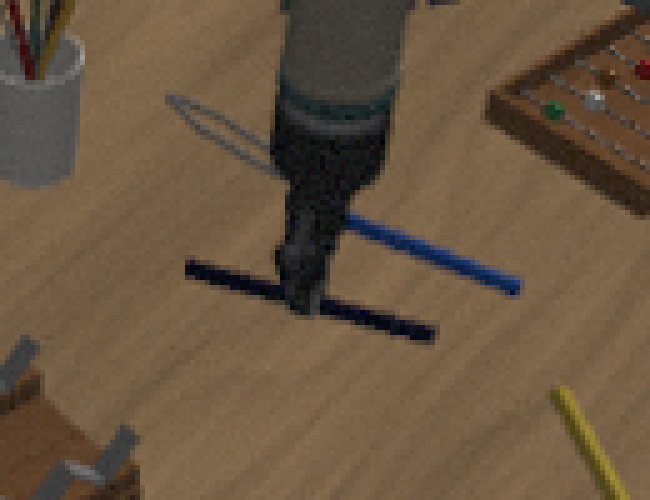

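The dark rod is now held clear of the bench, with the fingers visible around its middle at (300,300). Next is notch 4.

>>> carry_out:
  deltas: [0,0,0,0,0,-0.03,1,0,0,0,0,0,-0.035,1,0,0,0,0.02,-0.029,0,1,0,0,0,0.02,-0.029,0,1,0,0,0,0.02,-0.029,0,1,0,0,0,0.02,-0.029,0,1,0,0,0,0.02,-0.029,0,1,0,0,0,0.0216,-0.0292,0,1,0,0,7.5,0,0,0,1,0,0,7.5,0,0,0,1,0,0,7.5,0,0,0,1,0,0,7.6,0,0,0,1]

```text
clock: 12.78
eef_pos: [544.0, -45.6, 78.8]
tool_rot: [3.141, 0.002, -0.253]
force: [0.1, -0.1, -0.8]
width: 11.3
gripper_force: 58.7
```

>>> carry_out:
  deltas: [0,0,0,0,0,0.0,1,0,0,0,0,0,0,1]

```text
clock: 13.02
eef_pos: [544.3, -45.6, 79.2]
tool_rot: [3.141, 0.001, -0.246]
force: [-0.7, 0.2, -0.7]
width: 10.9
gripper_force: 58.8
```

```bash
python3 - <<'E'
from h import *
go(544.7,-45.7,17.2,-14.3)
for n in C: cv2.imwrite(f"pics/{n}7.png",ctrl.get_image(n)[:,:,::-1])
b=cv2.imread("pics/side7.png")[150:260,200:345]
cv2.imwrite("pics/c7.png",np.clip(cv2.resize(b,(725,550),interpolation=2).astype(float)*2,0,255))
E
```

```text
shift m [ 0.0004 -0.      0.062 ] turn 0.19 | pos [544.3 -45.6  79.2] rpy [ 1.7999e+02  5.0000e-02 -1.4110e+01] t 13.025 F [-0.7  0.2 -0.7] w 10.9 q [-0.12  0.68  0.24  1.93 -0.28  0.57 -1.52][ WARN:0@1.271] global loadsave.cpp:1063 imwrite_ Unsupported depth image for selected encoder is fallbacked to CV_8U.
```

View pics/c7.png

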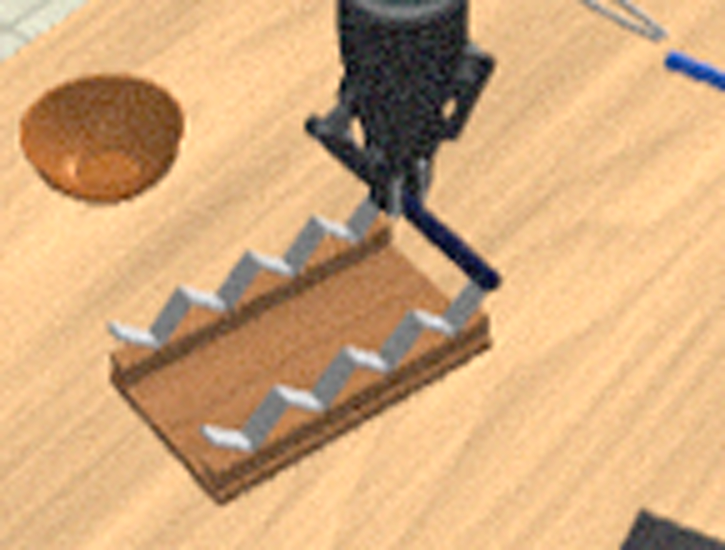

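The dark rod is held level above notch 4. The side crop gives cleaner notch bottoms, far strip (152,342) to (352,233) and near strip (248,443) to (452,327), so I'll recheck the y estimate.

```bash
python3 - <<'E'
from h import *
f=np.array([(152,342),(220,303),(290,268),(352,233)],float);n=np.array([(248,443),(318,404),(384,365),(452,328)],float)
q=lambda p:plane("side",(p+.5)/5-.5+[200,150],34)
print(((q(f)+q(n))/2).round(1)[:,:2].tolist())
print(q(f).round(1)[:,:2].tolist(),q(n).round(1)[:,:2].tolist())
E
```

```text
[[581.7, 108.0], [569.2, 56.9], [555.6, 5.8], [542.6, -45.3]]
[[632.3, 96.1], [620.9, 44.1], [605.8, -8.0], [594.4, -58.5]] [[531.1, 119.8], [517.5, 69.8], [505.4, 19.5], [490.8, -32.1]]
```

>>> carry_out:
  deltas: [0,0,0.2,0.0004,0,0.02,1,0,0,0,0,0,0.02,1,0,0,0,0,0,0.01,1,0,0,0,0,0,0.005,1,0,0,0,0,0,0.003,1,0,0,0,0,0,0.002,1,0,0,0,0,0,0,1,0,0,0,0,0,0,1]

```text
clock: 14.12
eef_pos: [545.3, -45.8, 19.9]
tool_rot: [-3.141, -0.001, -0.252]
force: [0.7, 0.5, -0.1]
width: 11.4
gripper_force: 58.8
```

>>> carry_out:
  deltas: [0,0,0,0,0,0.001,1,0,0,0,0,0,0.001,1,0,0,0,0,0,0,1]

```text
clock: 14.5
eef_pos: [545.1, -45.8, 17.6]
tool_rot: [-3.142, -0.0, -0.252]
force: [-0.9, -0.4, 0.1]
width: 11.6
gripper_force: 58.8
```

>>> carry_out:
  deltas: [0,0,0,0,0,0.001,1,0,0,0,0,0,0,1]

```text
clock: 14.75
eef_pos: [545.2, -45.7, 17.1]
tool_rot: [-3.141, -0.0, -0.252]
force: [-0.9, 1.8, 3.6]
width: 11.3
gripper_force: 59.3
```

Contact came at the expected height, so I'm releasing and retreating.

>>> carry_out:
  deltas: [0,0,0,0,0,0,0.6,0,0,0,0,0,0,0.4,0,0,0,0,0,0,0.25,0,0,0,0,0,0,0.25,0,0,0,0,0,-0.02,0.25,0,0,0,0,0,-0.04,0.25,0,0,0,0,0,-0.05,0,0,0,0,0,0,-0.02,0,0,0,0,0,0,0,0]

```text
clock: 15.88
eef_pos: [546.2, -45.9, 148.2]
tool_rot: [-3.141, -0.004, -0.252]
force: [0.2, -0.0, -0.0]
width: 42.4
gripper_force: 0.0
```

```bash
python3 - <<'E'
from h import *
import subprocess
go(461.1,-382.1,60,6.1)
for n in C: cv2.imwrite(f"pics/{n}8.png",ctrl.get_image(n)[:,:,::-1])
for n in C:
  im=cv2.imread(f"pics/{n}8.png")[:,:,::-1].copy()
  p=cv2.projectPoints(np.array([[544.,-45.5,44]]),cv2.Rodrigues(C[n]["R"])[0],C[n]["t"],C[n]["mtx"],C[n]["distortion"])[0].ravel()
  e,c,k,w=ends(im,p.astype(int),"darkest");P=plane(n,e,44);print(n,k,P.mean(0),P[1]-P[0])
b=cv2.imread("pics/side8.png")[140:260,200:360]
cv2.imwrite("pics/c8.png",np.clip(cv2.resize(b,(720,540),interpolation=2).astype(float)*2,0,255).astype(np.uint8))
E
```

```text
shift m [0.001  0.3469 0.0879] turn -20.53 | pos [546.2 -45.9 148.2] rpy [-179.95   -0.21  -14.43] t 15.875 F [ 0.2 -0.  -0. ] w 42.4 q [-0.16  0.58  0.29  1.88 -0.24  0.72 -1.55]
side 231 [544.13877606 -49.42992632  44.        ] [-1.77256381e+02  4.54422797e+01 -1.13686838e-13]Traceback (most recent call last):
  File "<stdin>", line 8, in <module>
  File "h.py", line 22, in ends
    k=np.bincount(w).argmax();yx=np.argwhere(l==k)[:,::-1].astype(float)
ValueError: attempt to get argmax of an empty sequence
```

>>> carry_out:
  deltas: [0,0,0,0,0.04,0,0,0,0,0,0,0.044,0,0,0,0,0,0,0.044,0.01,0,0,0,0,0.001,0.044,0.01,0,0,0,0,0,0.044,0.015,0,0,0,0,0,0.044,0.02,0,0,0,0,0,0.044,0.02,0,0,0,0,0,0.043,0.013,0,0,0,-10.3,0,0,0,0,0,0,-10.2,0,0,0,0,0,0,0,0,0,0,0,0,0,0,0,0,0,0]

```text
clock: 17.48
eef_pos: [459.0, -381.6, 57.8]
tool_rot: [-3.14, 0.001, 0.103]
force: [0.2, 0.0, -1.0]
width: 42.6
gripper_force: 0.0
```

```bash
python3 -c "
from h import *
go(461.1,-382.1,-20,6.1)
b=cv2.imread('pics/side8.png')[140:260,200:360]
cv2.imwrite('pics/c8.png',np.clip(cv2.resize(b,(720,540),interpolation=2).astype(float)*2,0,255).astype(np.uint8))
"
```

```text
shift m [0.0021 0.0008 0.0778] turn -0.2 | pos [ 459.  -381.6   57.8] rpy [-1.7993e+02  6.0000e-02  5.9000e+00] t 17.475 F [ 0.2  0.  -1. ] w 42.6 q [ 0.58  0.75  0.1   1.79 -0.12  0.6  -0.71]
```

View pics/c8.png

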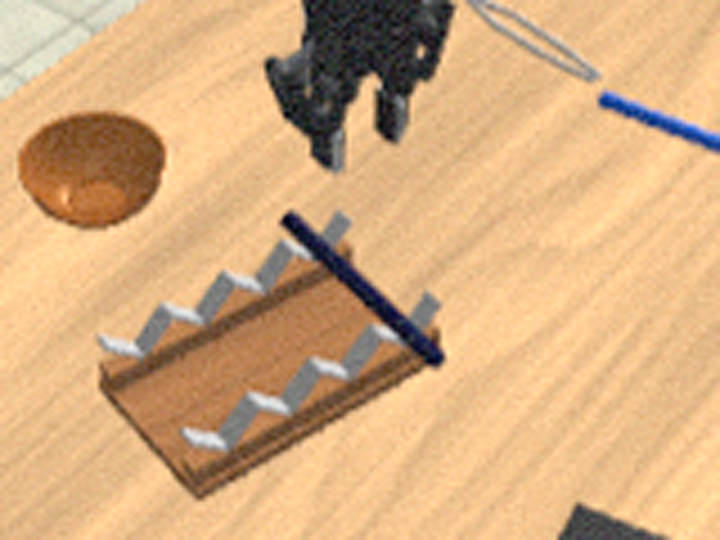

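The dark rod is seated in the end notch, running (290,218) to (435,358) across both strips. Now I'm grasping the medium rod.

>>> carry_out:
  deltas: [0,0,-0.2,0.002,0.0008,0.025,0,0,0,0,0,0,0.025,0,0,0,0,0,0,0.015,0,0,0,0,0,0,0.008,0,0,0,0,0,0,0.005,0,0,0,0,0,0,0,0.4,0,0,0,0,0,0,0.6,0,0,0,0,0,0,1,0,0,0,0,0,0,1,0,0,0,0,0,0,1]

```text
clock: 18.73
eef_pos: [461.9, -383.0, -18.6]
tool_rot: [3.141, -0.001, 0.109]
force: [-0.9, 0.1, 5.5]
width: 11.4
gripper_force: 59.0
```

```bash
python3 -c "
from h import *
go(556.8,4.7,80,-14.3)"
```

```text
shift m [ 0.1366 -0.375  -0.0987] turn 20.55 | pos [ 461.9 -383.   -18.6] rpy [ 1.7996e+02 -5.0000e-02  6.2500e+00] t 18.725 F [-0.9  0.1  5.5] w 11.4 q [ 0.6   0.87  0.08  1.81 -0.13  0.46 -0.69]
```

>>> carry_out:
  deltas: [0,0,0,0,0,-0.01,1,0,0,0,0,0,-0.04,1,0,0,0,0,-0.02,-0.049,1,0,0,0,0.017,-0.044,0,1,0,0,0,0.017,-0.044,0,1,0,0,0,0.017,-0.044,0,1,0,0,0,0.017,-0.044,0,1,0,0,0,0.017,-0.044,0,1,0,0,0,0.017,-0.044,0,1,0,0,0,0.017,-0.044,0,1,0,0,0,0.0176,-0.047,0,1,0,0,0,0,0,0,1]

```text
clock: 20.23
eef_pos: [557.4, 11.3, 79.8]
tool_rot: [-3.138, -0.001, 0.118]
force: [-0.4, -0.9, -1.7]
width: 11.2
gripper_force: 58.8
```

>>> carry_out:
  deltas: [0,0,6.8,0,0,0,1,0,0,6.8,0,0,0,1,0,0,6.8,0,0,0,1,0,0,0,0,0,0,1,0,0,0,0,0,0,1]

```text
clock: 20.85
eef_pos: [556.4, 4.5, 79.8]
tool_rot: [3.141, -0.0, -0.245]
force: [0.2, 0.6, -0.6]
width: 11.1
gripper_force: 58.8
```

```bash
python3 -c "
from h import *
go(556.8,4.7,18.4,-14.3)"
```

```text
shift m [ 0.0004 -0.0004  0.0614] turn 0.24 | pos [556.4   4.5  79.8] rpy [179.99  -0.   -14.06] t 20.85 F [ 0.2  0.6 -0.6] w 11.1 q [-0.24  0.69  0.28  1.9  -0.33  0.59 -1.56]
```

>>> carry_out:
  deltas: [0,0,0.2,0.0004,-0.0004,0.02,1,0,0,0,0,0,0.02,1,0,0,0,0,0,0.01,1,0,0,0,0,0,0.004,1,0,0,0,0,0,0.003,1,0,0,0,0,0,0.002,1,0,0,0,0,0,0.001,1,0,0,0,0,0,0,1,0,0,0,0,0,0,1]

```text
clock: 21.98
eef_pos: [557.0, 5.3, 19.8]
tool_rot: [-3.141, -0.0, -0.25]
force: [0.4, -0.1, -0.3]
width: 11.3
gripper_force: 58.8
```

>>> carry_out:
  deltas: [0,0,0,0,0,0.001,1,0,0,0,0,0,0.0007,1,0,0,0,0,0,0,1]

```text
clock: 22.35
eef_pos: [557.1, 5.2, 18.4]
tool_rot: [-3.141, -0.0, -0.25]
force: [-0.3, -1.1, 4.5]
width: 11.2
gripper_force: 59.3
```

>>> carry_out:
  deltas: [0,0,0,0,0,0,0.6,0,0,0,0,0,0,0.4,0,0,0,0,0,0,0.25,0,0,0,0,0,0,0.25,0,0,0,0,0,-0.02,0.25,0,0,0,0,0,-0.04,0.25,0,0,0,0,0,-0.03,0,0,0,0,0,0,0,0]

```text
clock: 23.35
eef_pos: [558.8, 5.2, 110.1]
tool_rot: [-3.14, -0.005, -0.25]
force: [0.3, -0.1, 0.3]
width: 42.6
gripper_force: 0.0
```

```bash
python3 -c "
from h import *
go(481,227,60,18.5)"
```

```text
shift m [-0.1305 -0.1955  0.0497] turn -32.84 | pos [558.8   5.2 110.1] rpy [-179.92   -0.27  -14.34] t 23.35 F [ 0.3 -0.1  0.3] w 42.6 q [-0.26  0.65  0.31  1.88 -0.31  0.65 -1.58]
```

>>> carry_out:
  deltas: [0,0,0,-0.026,-0.0392,0,0,0,0,0,-0.026,-0.0392,0,0,0,0,0,-0.026,-0.0392,0.01,0,0,0,0,-0.026,-0.0392,0.02,0,0,0,0,-0.025,-0.0392,0.018,0,0,0,-8.2,0,0,0,0,0,0,-8.2,0,0,0,0,0,0,-8.2,0,0,0,0,0,0,-8.2,0,0,0,0,0,0,0,0,0,0,0,0,0,0,0,0,0,0]

```text
clock: 24.72
eef_pos: [480.1, 226.8, 59.4]
tool_rot: [3.141, 0.001, 0.32]
force: [0.2, -0.3, -0.5]
width: 42.7
gripper_force: 0.0
```

```bash
python3 -c "
from h import *
go(481,227,-19.5,18.5)"
```

```text
shift m [0.0009 0.0001 0.0789] turn -0.19 | pos [480.1 226.8  59.4] rpy [1.7999e+02 6.0000e-02 1.8310e+01] t 24.725 F [ 0.2 -0.3 -0.5] w 42.7 q [-0.59  0.69  0.15  1.98 -0.2   0.49 -1.55]
```

>>> carry_out:
  deltas: [0,0,-0.2,0.0009,0,0.025,0,0,0,0,0,0,0.025,0,0,0,0,0,0,0.015,0,0,0,0,0,0,0.009,0,0,0,0,0,0,0.005,0,0,0,0,0,0,0,0.4,0,0,0,0,0,0,0.6,0,0,0,0,0,0,1,0,0,0,0,0,0,1,0,0,0,0,0,0,1]

```text
clock: 25.98
eef_pos: [481.8, 227.6, -18.3]
tool_rot: [-3.141, -0.001, 0.325]
force: [-0.3, 0.4, 5.9]
width: 11.2
gripper_force: 58.9
```

```bash
python3 -c "
from h import *
go(569.8,55.3,80,-14.3)"
```

```text
shift m [ 0.0284  0.1913 -0.0983] turn 32.95 | pos [481.8 227.6 -18.3] rpy [-1.7999e+02 -6.0000e-02  1.8650e+01] t 25.975 F [-0.3  0.4  5.9] w 11.2 q [-0.56  0.83  0.1   2.   -0.23  0.33 -1.52]
```

>>> carry_out:
  deltas: [0,0,0,0,0,-0.01,1,0,0,0,0,0,-0.04,1,0,0,0,0,0,-0.048,1,0,0,0,0.0057,0.038,0,1,0,0,0,0.0057,0.038,0,1,0,0,0,0.0057,0.038,0,1,0,0,0,0.0057,0.038,0,1,0,0,0,0.0056,0.0393,0,1,0,0,8.2,0,0,0,1,0,0,8.2,0,0,0,1,0,0,8.2,0,0,0,1,0,0,8.3,0,0,0,1]

```text
clock: 27.48
eef_pos: [569.3, 55.3, 79.4]
tool_rot: [-3.141, 0.0, -0.253]
force: [-0.5, -0.0, 0.2]
width: 11.0
gripper_force: 58.9
```

>>> carry_out:
  deltas: [0,0,0,0,0,0,1,0,0,0,0,0,0,1]

```text
clock: 27.72
eef_pos: [569.4, 55.4, 79.1]
tool_rot: [-3.141, 0.0, -0.246]
force: [-0.1, 0.0, -0.1]
width: 11.1
gripper_force: 58.9
```

```bash
python3 -c "
from h import *
go(569.8,55.3,18.4,-14.3)"
```

```text
shift m [ 0.0004 -0.      0.0607] turn 0.2 | pos [569.4  55.4  79.1] rpy [-179.99    0.    -14.1 ] t 27.725 F [-0.1  0.  -0.1] w 11.1 q [-0.33  0.71  0.29  1.86 -0.33  0.62 -1.66]
```

>>> carry_out:
  deltas: [0,0,0.2,0.0004,0,0.02,1,0,0,0,0,0,0.02,1,0,0,0,0,0,0.01,1,0,0,0,0,0,0.004,1,0,0,0,0,0,0.003,1,0,0,0,0,0,0.002,1,0,0,0,0,0,0.0005,1,0,0,0,0,0,0,1,0,0,0,0,0,0,1]

```text
clock: 28.85
eef_pos: [570.0, 55.2, 19.6]
tool_rot: [-3.141, -0.0, -0.252]
force: [-0.3, -1.1, -0.4]
width: 11.1
gripper_force: 58.8
```

>>> carry_out:
  deltas: [0,0,0,0,0,0.001,1,0,0,0,0,0,0.0003,1,0,0,0,0,0,0,1]

```text
clock: 29.22
eef_pos: [570.1, 55.3, 18.7]
tool_rot: [-3.141, -0.001, -0.252]
force: [-1.1, 0.3, 5.5]
width: 10.8
gripper_force: 59.3
```

>>> carry_out:
  deltas: [0,0,0,0,0,0,0.6,0,0,0,0,0,0,0.4,0,0,0,0,0,0,0.25,0,0,0,0,0,0,0.25,0,0,0,0,0,-0.02,0.25,0,0,0,0,0,-0.04,0.25,0,0,0,0,0,-0.03,0,0,0,0,0,0,0,0,0,0,0,0,0,0,0]

```text
clock: 30.35
eef_pos: [569.2, 55.3, 107.5]
tool_rot: [3.141, 0.001, -0.252]
force: [0.1, -1.1, -0.5]
width: 42.6
gripper_force: 0.0
```

```bash
python3 m.py palest "(219,321)" "(160,246)"; python3 -c "
from h import *
go(428.3,363.8,60,-11)"
```

```text
side 261 [428.2 364.2   7. ] len 177.7 ang 169.1 ends [[515.5, 347.4, 7.0], [340.9, 381.1, 7.0]]
top 235 [429.2 363.4   7. ] len 171.8 ang 168.5 ends [[513.4, 346.3, 7.0], [345.1, 380.6, 7.0]]
shift m [-0.213  -0.2639  0.0472] turn -3.44 | pos [568.9  55.1 106.9] rpy [ 1.7996e+02  1.3000e-01 -1.4440e+01] t 30.45 F [ 0.2  0.3 -0.3] w 42.7 q [-0.35  0.67  0.31  1.84 -0.31  0.68 -1.67]
```

>>> carry_out:
  deltas: [0,0,0,-0.0266,-0.033,0,0,0,0,0,-0.0266,-0.033,0,0,0,0,0,-0.0266,-0.033,0,0,0,0,0,-0.0266,-0.033,0.005,0,0,0,0,-0.0266,-0.033,0.01,0,0,0,0,-0.0266,-0.033,0.01,0,0,0,0,-0.0266,-0.033,0.01,0,0,0,0,-0.0266,-0.033,0.012,0,0,0,-3.4,0,0,0,0,0,0,0,0,0,0,0,0,0,0,0,0,0,0]

```text
clock: 31.82
eef_pos: [430.0, 362.8, 60.8]
tool_rot: [3.141, 0.0, -0.195]
force: [0.5, -0.7, -0.1]
width: 42.6
gripper_force: 0.0
```

```bash
python3 -c "
from h import *
go(428.3,363.8,-19.5,-11)"
```

```text
shift m [-0.0018 -0.0007  0.0803] turn -0.18 | pos [430.  362.8  60.8] rpy [179.94   0.   -11.18] t 31.825 F [ 0.5 -0.7 -0.1] w 42.6 q [-0.95  0.74  0.32  1.89 -0.39  0.57 -2.14]
```

>>> carry_out:
  deltas: [0,0,-0.2,-0.0016,-0.0007,0.025,0,0,0,0,0,0,0.025,0,0,0,0,0,0,0.015,0,0,0,0,0,0,0.01,0,0,0,0,0,0,0.005,0,0,0,0,0,0,0,0.4,0,0,0,0,0,0,0.6,0,0,0,0,0,0,1,0,0,0,0,0,0,1,0,0,0,0,0,0,1]

```text
clock: 33.08
eef_pos: [428.6, 365.1, -18.1]
tool_rot: [-3.141, -0.001, -0.189]
force: [-0.7, -1.1, 6.6]
width: 11.1
gripper_force: 58.9
```

```bash
python3 -c "
from h import *
go(582.6,105.8,80,-14.3)"
```

```text
shift m [ 0.2001  0.2256 -0.0982] turn 3.45 | pos [428.6 365.1 -18.1] rpy [-1.7995e+02 -4.0000e-02 -1.0850e+01] t 33.075 F [-0.7 -1.1  6.6] w 11.1 q [-0.9   0.86  0.23  1.92 -0.45  0.42 -2.1 ]
```

>>> carry_out:
  deltas: [0,0,0,0,0,-0.01,1,0,0,0,0,0,-0.04,1,0,0,0,0,0,-0.048,1,0,0,0,0.015,0.035,0,1,0,0,0,0.015,0.035,0,1,0,0,0,0.015,0.035,0,1,0,0,0,0.015,0.035,0,1,0,0,0,0.028,0.0171,0,1,0,0,0,0.028,0.0171,0,1,0,0,0,0.028,0.0171,0,1,0,0,0,0.028,0.0171,0,1,0,0,0,0.028,0.0171,0,1]

```text
clock: 34.58
eef_pos: [582.9, 105.1, 79.5]
tool_rot: [-3.142, -0.0, -0.189]
force: [-0.0, 0.3, -0.2]
width: 10.8
gripper_force: 58.8
```

>>> carry_out:
  deltas: [0,0,3.4,0,0,0,1,0,0,0,0,0,0,1,0,0,0,0,0,0,1]

```text
clock: 34.95
eef_pos: [581.7, 106.4, 79.2]
tool_rot: [-3.141, 0.0, -0.247]
force: [-0.1, -0.1, -0.4]
width: 11.2
gripper_force: 58.8
```

```bash
python3 -c "
from h import *
go(582.8,105.7,18.6,-14.3)"
```

```text
shift m [0.0012 0.0004 0.0606] turn 0.16 | pos [581.7 106.4  79.2] rpy [-1.7999e+02  3.0000e-02 -1.4140e+01] t 34.95 F [-0.1 -0.1 -0.4] w 11.2 q [-0.41  0.73  0.3   1.8  -0.33  0.65 -1.74]
```

>>> carry_out:
  deltas: [0,0,0.2,0.0012,0.0004,0.02,1,0,0,0,0,0,0.02,1,0,0,0,0,0,0.01,1,0,0,0,0,0,0.004,1,0,0,0,0,0,0.003,1,0,0,0,0,0,0.002,1,0,0,0,0,0,0.0005,1,0,0,0,0,0,0,1,0,0,0,0,0,0,1]

```text
clock: 36.08
eef_pos: [583.4, 105.1, 19.8]
tool_rot: [-3.141, -0.0, -0.252]
force: [-0.4, -0.4, -0.6]
width: 11.4
gripper_force: 58.8
```

>>> carry_out:
  deltas: [0,0,0,0,0,0.001,1,0,0,0,0,0,0.0003,1,0,0,0,0,0,0,1]

```text
clock: 36.45
eef_pos: [583.6, 105.4, 18.9]
tool_rot: [-3.141, -0.001, -0.252]
force: [-0.8, 0.6, 5.3]
width: 11.5
gripper_force: 59.3
```

Contact, so I'm releasing, lifting high and moving back toward the robot's side for a clear look.

>>> carry_out:
  deltas: [0,0,0,0,0,0,0.6,0,0,0,0,0,0,0.4,0,0,0,0,0,0,0.25,0,0,0,0,0,0,0.25,0,0,0,0,0,-0.02,0.25,0,0,0,0,0,-0.04,0.25,0,0,0,0,0,-0.05,0.25,0,0,0,-0.02,-0.03,-0.02,0,0,0,0,-0.04,-0.05,0,0,0,0,0,-0.04,-0.05,0,0,0,0,0,-0.04,-0.05,0,0,0,0,0,0,0,0,0]

```text
clock: 37.95
eef_pos: [490.3, 317.3, 147.7]
tool_rot: [-3.139, 0.003, -0.241]
force: [0.0, -0.4, -0.2]
width: 43.0
gripper_force: 0.0
```

```bash
python3 - <<'E'
from h import *
I={n:ctrl.get_image(n) for n in C}
go(500,200,200,0)
K=[("palest",78),("light",26),("medium",-26),("darkest",-78)]
a=np.radians(-14.3);ux=np.array([np.cos(a),np.sin(a)]);uy=np.array([-np.sin(a),np.cos(a)])
for nm,y in K:
  for n in C:
    p0=np.r_[np.array([563.6,30])+y*uy,44.]
    p=cv2.projectPoints(p0.reshape(1,3),cv2.Rodrigues(C[n]["R"])[0],C[n]["t"],C[n]["mtx"],C[n]["distortion"])[0].ravel()
    try:
      e,c,k,w=ends(I[n],p.astype(int),nm);P=plane(n,e,44)[:,:2];m=P.mean(0)-[563.6,30]
      print(nm,n,k,"rest frame mid",(m@ux).round(1),(m@uy).round(1),"len",np.linalg.norm(P[1]-P[0]).round(1))
    except Exception as ex: print(nm,n,ex)
A=cv2.resize(I["top"][150:240,225:330],(400,343),interpolation=2);B=cv2.resize(I["side"][170:260,205:310],(400,343),interpolation=2)
cv2.imwrite("pics/c9.png",np.clip(np.hstack([A,B])[:,:,::-1].astype(float)*1.7,0,255).astype(np.uint8))
E
```

```text
shift m [ 0.0331  0.1056 -0.0517] turn -14.32 | pos [494.  310.5 148.2] rpy [ 1.7997e+02 -1.0000e-02 -1.4320e+01] t 38.05 F [ 0.4 -0.6  0.1] w 42.8 q [-0.85  0.63  0.37  1.78 -0.31  0.79 -2.14]
palest side 189 rest frame mid 1.2 77.7 len 179.8
palest top 277 rest frame mid 0.9 77.1 len 174.1
light side 236 rest frame mid -1.8 26.0 len 194.8
light top 360 rest frame mid -0.3 25.1 len 191.0
medium side 195 rest frame mid -3.0 -26.1 len 169.5
medium top 320 rest frame mid -1.1 -26.8 len 165.4
darkest side 229 rest frame mid 0.7 -81.6 len 182.9
darkest top 348 rest frame mid 0.4 -81.1 len 178.3
```

View pics/c9.png

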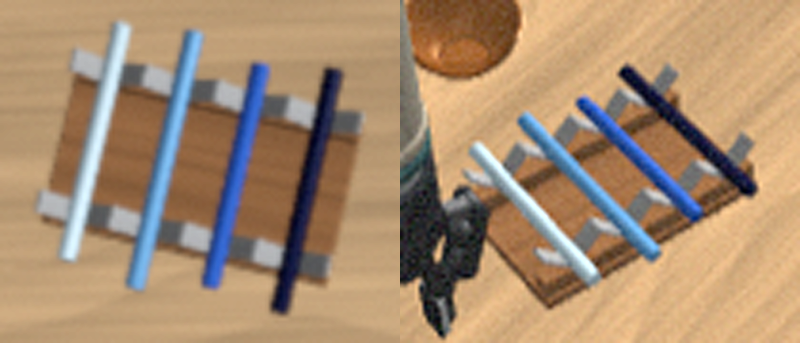

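All four rods lie across both strips, shaded palest to darkest from the torch end: in the left (top) panel they run from x≈95 to x≈305. I'll check whether the dark rod's 3 mm offset comes from its mask.

```bash
python3 - <<'E'
from h import *
a=np.radians(-14.3);ux=np.array([np.cos(a),np.sin(a)]);uy=np.array([-np.sin(a),np.cos(a)])
for n in C:
  im=ctrl.get_image(n).astype(int)
  p=cv2.projectPoints(np.r_[np.array([563.6,30])-78*uy,44.].reshape(1,3),cv2.Rodrigues(C[n]["R"])[0],C[n]["t"],C[n]["mtx"],C[n]["distortion"])[0].ravel().astype(int)
  for d in(2,8,15):
    m=((im[:,:,2]-im[:,:,0]>d)&(im.max(2)<75)).astype(np.uint8);l=cv2.connectedComponents(m)[1]
    w=l[p[1]-6:p[1]+7,p[0]-6:p[0]+7];w=w[w>0]
    if len(w)==0: continue
    yx=np.argwhere(l==np.bincount(w).argmax())[:,::-1].astype(float)
    P=plane(n,yx,44)[:,:2]-[563.6,30];u,v=P@ux,P@uy;f=np.polyfit(u,v,1)
    print(n,d,len(yx),"mid u",((u.min()+u.max())/2).round(1),"v at u=-52,0,52",np.polyval(f,[-52,0,52]).round(1))
E
```

```text
side 2 163 mid u 0.0 v at u=-52,0,52 [-77.5 -77.6 -77.8]
side 8 144 mid u 0.0 v at u=-52,0,52 [-77.7 -77.7 -77.7]
side 15 94 mid u -0.3 v at u=-52,0,52 [-78.5 -78.6 -78.7]
top 2 249 mid u -0.9 v at u=-52,0,52 [-78.6 -78.6 -78.7]
top 8 215 mid u -0.6 v at u=-52,0,52 [-78.7 -78.8 -78.9]
top 15 177 mid u 0.4 v at u=-52,0,52 [-78.5 -78.8 -79. ]
```

The offset was a mask artefact: the dark rod sits at v≈-78. All the rods are seated, so I'm handing in.

```bash
python3 -c "
from cell import ctrl
print(ctrl.finish_job())"
```

```text
the job is handed in; nothing more can be done
None
```

All four rods are in the rest, palest at the torch end through to darkest, each set down gently and centred to within about 3 mm between the strips, and the job was handed in at about 38 s.

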